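# Press in the welding bench's start buttons in the safe order

## Robot

A 7-joint arm with a two-finger parallel gripper is mounted at the origin on a cart in front of the work surface, level with it; the furniture and walls round the work are solid. World frame = base frame: x ahead of the robot, y to its left, z up, the work surface at z = 0. Lengths are in m, angles in degrees, forces in N, time in s.
With the tool pointing down it reaches from about 0.425 to 0.95 m from the base axis. Payload 4.7 kg.
Tool frame: the origin (TCP) lies on the centre line of the jaws, within the pads' length; the fingertips stand bot.nose_length ahead of it and the grasp point (between the pads) lies 3 mm ahead of it (bot.nose_length is the distance from the TCP to the fingertips, in m); z points along the fingers, y is the line along which they close (so a half turn about z gives the same grasp; the last joint's range is limited). The gripper opens to 85 mm and grips with 20 to 120 N. Pads are 22 mm wide; open, the fingers measure 114 mm over their backs; the gripper's body (76 mm by 85 mm) begins 54 mm behind the grasp point. The pads swing forward as they close: fully open they stand 13 mm farther back than shut.
Start: joints at [69.334, 26.849, -2.785, 87.806, 1.381, 65.374, -4.715], TCP at [0.22, -0.638, 0.228] pointing down, gripper open.
Joint ranges: [-148.3, 148.3], [-19.14, 114.17], [-79.39, 73.82], [5.75, 140.21], [-59.74, 239.74], [12.07, 113.84], [-152.46, 152.46]. Speed limits (degrees/s): [147.25, 147.25, 180, 180, 180, 180, 180].

## Interface

Orientations are given as [roll, pitch, yaw] about the fixed x, y, z axes, in that order (R = Rz(yaw) Ry(pitch) Rx(roll)).
In Python, from plant import bot gives the robot as it stands.
- The arm moves only by the tool arm_command, never from a script. Its argument "targets" is a list that holds one entry, the list of rows, each a list of 5 numbers: the opening, from -1 (shut) to 1 (fully open), so that 0 is half open, then the shift along the world's x, y, z scaled (see below), then the turn about the world's z scaled (see below). A call has 1 to 10 rows; each row shifts and turns the commanded pose from where the row before left it; what a row does not reach is not made up. The controller multiplies each number of a shift by 500 mm and each number of a turn by 45 degrees. A row lasts 1/10 s, in which the tool goes at most 50 mm and 8.59 degrees, less where a joint would pass 70% of its speed; a pose out of reach is approached as far as the arm can. A call with a number of a shift or a turn outside -1 to 1 is refused whole. A call with a gripper value outside its range is refused whole. The fingers move at their own pace and stop on an object; "newtons" is the grip in N (left out, the last holds). Time passes only in rows, so rows that do not move let the fingers close. It gives the time, the measured TCP pose, the force, the opening and the grip force at its end, in the units of the state.
- bot.sense(): the state, without advancing time (a new reading comes with each control period).
- bot.capture(name): name is "scene" or "top" or "wrist"; returns the picture (400x640x3 uint8, blue, green, red); there is no depth.
- bot.camera_params(name): a dict with "fx", "fy", "cx", "cy" (pixels), "k1" (the pictures are not rectified: a ray, as slopes to the right and down, at radius r is drawn at 1 + k1 r^2 times it, then the intrinsics apply), "world_to_cam" (4x4, takes a point from world to camera coordinates); the wrist camera has in their place "T_tool_cam" (4x4, takes a point from camera to tool coordinates, whose origin is the TCP and whose axes are the flange's). Camera axes: x right, y up, looking along -z (the intrinsics and any distortion apply to the point x, -y, -z); pixel columns grow to the right and rows downward; lengths in m; the calibration is good to about 2 mm. A picture is of the moment at which its call begins: read the wrist's pose just before it. camera_params takes no time and is no camera call.
- bot.hand_in(): hands the job in; it is judged then, once.
The state is a dict: "clock": time; "q": joint angles; "qvel": joint speeds; "joint_torque": joint torques, N m; "eef_pos": TCP position; "orientation": TCP orientation; "ft_force": force on the tool from outside, world axes, zero at the start; "torque": the same for the moment, N m; "width": finger opening in m; "finger_force": force on a finger pad.
Only numpy, scipy, OpenCV 4.12 (cv2) and the standard library are available. Lean on these libraries where they do the work, as an engineer would, in place of code of your own. Each camera call takes 0.05 s, during which the arm holds its last target. There are 200 camera calls.

## Task

Start up the welding bench in the safe order: with a fingertip, gently press the blue button in (fume extractor), then the yellow one (shielding gas), then the red one (welding power), each well past half-way so that it stays down. Leave the white button up, and neither pick up nor shift the switches or anything else on the table.

Things in the scene. Friction and masses are not known exactly. Their poses are not given: they have to be found in the camera images.
- blue_switch: Bench switch with the blue button: a loose, weighted grey housing (0.9 kg, 80 x 80 mm, its top face 34 mm above the table, rubber foot, a blue plate on one side) that carries one round blue mushroom button in the middle of its top. Origin: centre of the underside; z up.
- blue_button_top (a point): Centre of the top of the blue mushroom button, which is 40 mm across (flat over the middle 28 mm). About 63 mm above the table when fully up, 45 mm when fully down; it moves with the button.
- blue_button (a joint): How far the blue button is pressed straight down, m: 0 fully up, 0.018 on its stop; at the start 0 to 0.002. It counts as pressed in beyond half-way. It does not spring back: it stays as deep as it was pushed. It starts to move at about 3.2 N and needs about 0.17 N more for each mm, some 6.3 N at the stop; beyond that the force rises steeply. A push of over 20 N is not gentle.
- yellow_switch: Bench switch with the yellow button: a loose, weighted grey housing (0.9 kg, 80 x 80 mm, its top face 34 mm above the table, rubber foot, a yellow plate on one side) that carries one round yellow mushroom button in the middle of its top. Origin: centre of the underside; z up.
- yellow_button_top (a point): Centre of the top of the yellow mushroom button, which is 40 mm across (flat over the middle 28 mm). About 63 mm above the table when fully up, 45 mm when fully down; it moves with the button.
- yellow_button (a joint): How far the yellow button is pressed straight down, m: 0 fully up, 0.018 on its stop; at the start 0 to 0.002. It counts as pressed in beyond half-way. It does not spring back: it stays as deep as it was pushed. It starts to move at about 3.2 N and needs about 0.17 N more for each mm, some 6.3 N at the stop; beyond that the force rises steeply. A push of over 20 N is not gentle.
- red_switch: Bench switch with the red button: a loose, weighted grey housing (0.9 kg, 80 x 80 mm, its top face 34 mm above the table, rubber foot, a red plate on one side) that carries one round red mushroom button in the middle of its top. Origin: centre of the underside; z up.
- red_button_top (a point): Centre of the top of the red mushroom button, which is 40 mm across (flat over the middle 28 mm). About 63 mm above the table when fully up, 45 mm when fully down; it moves with the button.
- red_button (a joint): How far the red button is pressed straight down, m: 0 fully up, 0.018 on its stop; at the start 0 to 0.002. It counts as pressed in beyond half-way. It does not spring back: it stays as deep as it was pushed. It starts to move at about 3.2 N and needs about 0.17 N more for each mm, some 6.3 N at the stop; beyond that the force rises steeply. A push of over 20 N is not gentle.
- white_switch: Bench switch with the white button: a loose, weighted grey housing (0.9 kg, 80 x 80 mm, its top face 34 mm above the table, rubber foot, a white plate on one side) that carries one round white mushroom button in the middle of its top. Origin: centre of the underside; z up.
- white_button_top (a point): Centre of the top of the white mushroom button, which is 40 mm across (flat over the middle 28 mm). About 63 mm above the table when fully up, 45 mm when fully down; it moves with the button. This one must be left unpressed.
- white_button (a joint): How far the white button is pressed straight down, m: 0 fully up, 0.018 on its stop; at the start 0 to 0.002. It counts as pressed in beyond half-way. It does not spring back: it stays as deep as it was pushed. It starts to move at about 3.2 N and needs about 0.17 N more for each mm, some 6.3 N at the stop; beyond that the force rises steeply. A push of over 20 N is not gentle.
- mug: Bystander, to be left where it stands: white mug, 82 mm across and 91 mm tall, with a handle. Origin: centre of the underside.
- tip_pot: Bystander, to be left where it stands: small open brick-red tin pot, 60 mm across, 60 mm tall. Origin: centre of the underside.
- bolt: Bystander, to be left where it stands: steel bolt standing on its hexagonal head, 28 mm across, 60 mm tall. Origin: centre of the underside.
- magnet_square: Bystander, to be left where it stands: flat red triangular welding magnet lying down, 93 x 90 mm, 17 mm tall. Origin: centre of the underside.
- tape_measure: Bystander, to be left where it stands: yellow tape measure standing upright, 36 x 79 mm, 69 mm tall. Origin: centre of the underside.
Things that resemble listed ones, but are neither listed nor needed, are in the scene too. What is shaped like the blue_switch but orange is not meant.

How it is judged (in metres and radians):
On the way, in this order (a step that is already met when the one before it is completed fails the run):
1. the blue button is pressed in, yellow, red and white still up (value of joint blue_button above 0.008 m and value of joint each of yellow_button, red_button, white_button below 0.006 m), for 0.1 s.
2. then the yellow button is pressed in, red and white still up (value of joint each of blue_button, yellow_button above 0.008 m and value of joint each of red_button, white_button below 0.006 m), for 0.1 s.
3. then the red button is pressed in, white still up (value of joint each of blue_button, yellow_button, red_button above 0.008 m and value of joint white_button below 0.006 m), for 0.1 s.
At the end, for the whole second after the job is handed in: The blue, yellow and red buttons are each at least 8 mm down (of 18 mm), the white one less than 6 mm; the four switches stand still and upright within 25 mm of where they stood and the bystanders within 30 mm (all of step 3 and distance of each of blue_switch, yellow_switch, red_switch, white_switch from where it was at the start of the episode below 0.025 m and linear speed of each of blue_switch, yellow_switch, red_switch, white_switch below 0.02 m/s and angle between each of blue_switch, yellow_switch, red_switch, white_switch's own z axis and vertical below 0.1 rad and distance of each of mug, tip_pot, bolt, tape_measure, magnet_square from where it was at the start of the episode below 0.03 m); the robot touches nothing.
It fails at once if yellow goes in (over 6 mm) before blue, or red before yellow ((value of joint yellow_button above 0.006 m and value of joint blue_button below 0.008 m) or (value of joint red_button above 0.006 m and value of joint yellow_button below 0.008 m)).
It fails at once if the white button is pressed (deeper than 6 mm) (value of joint white_button above 0.006 m).
It fails at once if a button or switch is pushed hard (over 20 N) (contact force between any of the arm, the fingers and blue_switch above 20 N or contact force between any of the arm, the fingers and yellow_switch above 20 N or contact force between any of the arm, the fingers and red_switch above 20 N or contact force between any of the arm, the fingers and white_switch above 20 N).
It fails at once if a switch is lifted or tipped (10 mm or 0.2 rad) or shifted by more than 25 mm (height (world z) of any of blue_switch, yellow_switch, red_switch, white_switch above 0.01 m or angle between any of blue_switch, yellow_switch, red_switch, white_switch's own z axis and vertical above 0.2 rad or distance of any of blue_switch, yellow_switch, red_switch, white_switch from where it was at the start of the episode above 0.025 m).
It fails at once if a bystander is lifted, knocked over or shifted by more than 30 mm (distance of any of mug, tip_pot, bolt, tape_measure, magnet_square from where it was at the start of the episode above 0.03 m or angle between any of mug, tip_pot, bolt, tape_measure, magnet_square's own z axis and vertical above 0.35 rad).
It also fails if it takes over 45 s, if anything falls off the work surface, if the arm or the gripper's body presses on something with over 40 N, if the wrist force passes 120 N, or if a joint passes its speed limit or range.

## Working session

There is one attempt and no reset: what is moved stays moved. The work goes in short steps, Python scripts to look and compute and a tool call to move; the robot and the scene stay as the last step left them, time stands still between calls to the robot, and variables do not carry over. Pictures are saved under pics/ and viewed, at most 10 in all, crops included, and the job is handed in when it is done.

Besides the shell and the picture viewer there is one more tool, called as a command line: name --argument value ..., lists and objects as JSON in quotes. arm_command: Moves the arm, as the interface text tells. Its arguments: {"type":"object","properties":{"targets":{"type":"array","items":{"type":"array","items":{"type":"array","items":{"type":"number","minimum":-1,"maximum":1}}}},"newtons":{"type":"number"}},"required":["targets"]}

```bash
mkdir -p pics; python3 - <<'E'
from plant import bot
import cv2,json
for n in("scene","top"):
    cv2.imwrite(f"pics/{n}0.png",bot.capture(n)); p=bot.camera_params(n); print(n,p)
s=bot.sense();print(s, bot.nose_length)
E
```

```text
scene {'fx': 507.47132813267467, 'fy': 507.47132813267467, 'cx': 315.6956149499191, 'cy': 201.2268578040029, 'k1': -0.051696614434016304, 'world_to_cam': array([[-0.72544852, -0.68826172,  0.00450013,  0.38153058],
       [ 0.31965104, -0.33111702,  0.88779769, -0.12766245],
       [-0.60954709,  0.64548999,  0.46021192, -1.05893931],
       [ 0.        ,  0.        ,  0.        ,  1.        ]])}
top {'fx': 510.9570516039713, 'fy': 510.9570516039713, 'cx': 326.15027344952085, 'cy': 202.6496113245634, 'k1': -0.10590447857257647, 'world_to_cam': array([[ 0.02431327, -0.99952838,  0.01875832,  0.13057865],
       [ 0.9951728 ,  0.02598337,  0.09463595, -0.39910587],
       [-0.09507872,  0.01636686,  0.9953352 , -1.44234455],
       [ 0.        ,  0.        ,  0.        ,  1.        ]])}
{'clock': 0.1, 'q': array([69.33517707, 26.89206648, -2.78336521, 87.86690199,  1.38085817,
       65.37455342, -4.71384959]), 'qvel': array([ 0.06053381, -0.05191326, -0.00864719, -0.1541388 ,  0.00919288,
       -0.07102228, -0.04441918]), 'joint_torque': array([ 4.11078354e-04, -5.11515284e+01, -4.69284737e-02, -2.38392127e+01,
        1.08648237e-02,  4.37720184e-03,  2.15872615e-05]), 'eef_pos': array([ 0.2196905 , -0.63769106,  0.22707342]), 'orientation': array([-1.79900102e+02,  3.91366257e-03,  1.90114154e+01]), 'ft_force': array([-0.2606793 , -0.01082996,  0.02041264]), 'torque': array([0.00315466, 0.02342214, 0.00307473]), 'finger_force': 0.0, 'width': 0.08560165998214614} 0.022
```

View pics/top0.png

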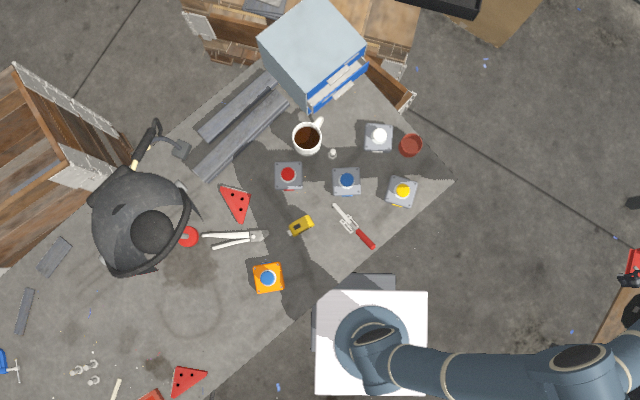

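View pics/scene0.png

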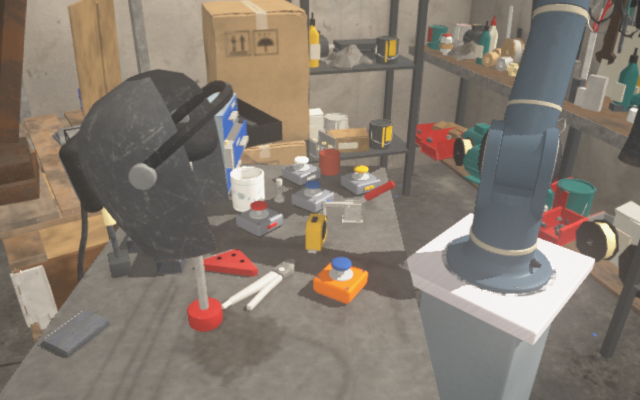

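The top view shows the blue button at about (347,180), yellow (402,191), red (288,174), white (379,136). The orange decoy is at (268,278), mug (307,138), bolt (332,153) and pot (410,145). Next I locate the button tops with both cameras.

```bash
cat > h.py <<'E'
import cv2,numpy as np
from plant import bot
def ray(p,uv,W=None):
    W=p["world_to_cam"] if W is None else W
    d=np.array([(uv[0]-p["cx"])/p["fx"],(uv[1]-p["cy"])/p["fy"]]);s=d.copy()
    for _ in range(20): s=d/(1+p["k1"]*(s@s))
    R=W[:3,:3]; o=-R.T@W[:3,3]; v=R.T@np.array([s[0],-s[1],-1]); return o,v
def onz(p,uv,z,W=None):
    o,v=ray(p,uv,W); return o+v*(z-o[2])/v[2]
def tri(r1,r2):
    A=np.array([r1[1],-r2[1]]).T; t=np.linalg.lstsq(A,r2[0]-r1[0],rcond=None)[0]
    a=r1[0]+t[0]*r1[1];b=r2[0]+t[1]*r2[1]; return (a+b)/2,np.linalg.norm(a-b)
HS={"blue":((100,120,60),(120,255,255)),"yellow":((22,120,90),(35,255,255)),"red":((0,150,70),(6,255,255)),"white":((0,0,190),(179,40,255))}
def blob(im,c,near,rad):
    m=cv2.inRange(cv2.cvtColor(im,cv2.COLOR_BGR2HSV),*map(np.array,HS[c]))
    k=np.zeros_like(m);cv2.circle(k,near,rad,255,-1)
    n,_,st,ce=cv2.connectedComponentsWithStats(m&k)
    i=1+np.argmax(st[1:,4]); return ce[i],st[i]
E
python3 - <<'E'
from h import *
P={n:bot.camera_params(n) for n in("top","scene")}
T=cv2.imread("pics/top0.png");S=cv2.imread("pics/scene0.png")
G={"blue":((347,180),(313,186)),"yellow":((402,191),(361,171)),"red":((288,174),(260,207)),"white":((379,136),(301,161))}
for c,(a,b) in G.items():
    u,s=blob(T,c,a,14);w,s2=blob(S,c,b,12)
    q,g=tri(ray(P["top"],u),ray(P["scene"],w))
    print(c,u.round(1),s,w.round(1),s2,"plane",onz(P["top"],u,.060).round(4),"tri",q.round(4),g.round(4))
for n,uv,z in(("mug",(307,138),.091),("pot",(410,145),.06),("bolt",(332,153),.06),("box corner",(366,62),.1),("tape",(300,226),.069)): print(n,onz(P["top"],uv,z).round(3))
E
```

```text
Traceback (most recent call last):
  File "h.py", line 18, in blob
    i=1+np.argmax(st[1:,4]); return ce[i],st[i]
        ~~~~~~~~~^^^^^^^^^^
ValueError: attempt to get argmax of an empty sequence
```

```bash
python3 - <<'E'
from h import *
HS["blue"]=((100,110,40),(122,255,255))
P={n:bot.camera_params(n) for n in("top","scene")}
T=cv2.imread("pics/top0.png");S=cv2.imread("pics/scene0.png")
G={"blue":((347,180),(313,186)),"yellow":((402,191),(361,171)),"red":((288,174),(260,207)),"white":((379,136),(301,161))}
for c,(a,b) in G.items():
    r=[]
    for n,I,x in(("top",T,a),("scene",S,b)):
        try: u,s=blob(I,c,x,14 if n=="top" else 12); r.append(u); print(c,n,u.round(1),s, onz(P[n],u,.060).round(4))
        except ValueError: print(c,n,"none",cv2.cvtColor(I,cv2.COLOR_BGR2HSV)[x[1],x[0]-6:x[0]+7:3].tolist())
    if len(r)==2: print("  tri",*tri(ray(P["top"],r[0]),ray(P["scene"],r[1])))
for n,uv,z in(("mug",(307,138),.091),("pot",(410,145),.06),("bolt",(332,153),.06),("box corner",(366,62),.1),("tape",(300,226),.069)): print(n,onz(P["top"],uv,z).round(3))
E
```

```text
blue top [346.5 179.2] [340 173  13  13 131] [0.4589 0.0861 0.06  ]
blue scene none [[110, 95, 134], [109, 103, 138], [109, 103, 138], [110, 102, 138], [111, 79, 123]]
yellow top [402.4 190. ] [396 184  14  13 136] [ 0.4326 -0.0711  0.06  ]
yellow scene [361.8 168.6] [355 166  13   6  58] [ 0.4273 -0.0726  0.06  ]
  tri [ 0.43071923 -0.07280222  0.05902261] 0.005129632074658965
red top [287.3 173.5] [281 168  13  12 125] [0.4703 0.2516 0.06  ]
red scene [258.5 205.6] [252 202  14   8  84] [0.4646 0.2537 0.06  ]
  tri [0.46988443 0.2508881  0.05714564] 0.002421684385074805
white top [380.4 137.7] [367 125  25  25 446] [ 0.5797 -0.0072  0.06  ]
white scene [302.7 162.8] [295 156  17  16 156] [0.5667 0.0084 0.06  ]
  tri [ 0.58232342 -0.00802659  0.05028187] 0.0010952928876209699
mug [0.566 0.199 0.091]
pot [ 0.561 -0.092  0.06 ]
bolt [0.532 0.128 0.06 ]
box corner [0.786 0.04  0.1  ]
tape [0.325 0.212 0.069]
```

arm_command --targets '[[[-1,0.056,0.058,0,0],[-1,0.056,0.058,0,0],[-1,0.056,0.058,0,0],[-1,0.056,0.058,0,0],[-1,0.056,0.058,0,0],[-1,0.056,0.058,0,0],[-1,0.056,0.058,0,0],[-1,0.056,0.058,0,0],[-1,0.056,0.058,0,0],[-1,0.056,0.058,0,0]]]' --newtons 20

```text
clock: 1.1
eef_pos: [0.5006, -0.3468, 0.2277]
orientation: [-180.0, 0.0, 19.0]
ft_force: [0.4, -0.5, -0.6]
width: -0.0002
finger_force: 0.0
```

arm_command --targets '[[[-1,-0.01,0.08,0,0],[-1,-0.01,0.08,0,0],[-1,-0.01,0.08,0,0],[-1,-0.01,0.08,0,0],[-1,-0.01,0.08,0,0],[-1,-0.01,0.08,0,0],[-1,-0.01,0.08,0,0],[-1,-0.01,0.08,0,0],[-1,0,0.08,0,0],[-1,0,0.08,0,0]]]'

```text
clock: 2.1
eef_pos: [0.4593, 0.0532, 0.2279]
orientation: [180.0, 0.0, 19.0]
ft_force: [0.6, 0.2, 0.2]
width: -0.0006
finger_force: 0.0
```

arm_command --targets '[[[-1,0,0.04,0,0],[-1,0,0.03,0,0],[-1,0,0,0,0],[-1,0,0,0,0]]]'

```text
clock: 2.5
eef_pos: [0.4597, 0.0862, 0.2277]
orientation: [180.0, 0.0, 19.0]
ft_force: [0.7, -0.4, -0.5]
width: -0.0001
finger_force: 0.0
```

```bash
cat >> h.py <<'E'
def wristW():
    from scipy.spatial.transform import Rotation as R
    s=bot.sense();T=np.eye(4);T[:3,:3]=R.from_euler("xyz",s["orientation"],degrees=True).as_matrix();T[:3,3]=s["eef_pos"]
    p=bot.camera_params("wrist"); return p,np.linalg.inv(T@p["T_tool_cam"]),s
HS["blue"]=((100,100,40),(122,255,255))
def proj(p,W,X):
    c=W@np.append(X,1);s=np.array([c[0],-c[1]])/-c[2];s=s*(1+p["k1"]*(s@s));return p["fx"]*s[0]+p["cx"],p["fy"]*s[1]+p["cy"]
def look(c,X,name):
    p,W,s=wristW();im=bot.capture("wrist");cv2.imwrite(f"pics/{name}.png",im)
    e=proj(p,W,X);print("expected",np.round(e,1))
    u,st=blob(im,c,tuple(int(v) for v in e),110);print(u,st,"at z.06",onz(p,u,.06,W).round(4),"tcp",s["eef_pos"].round(4))
E
python3 -c "
from h import *
look('blue',(.459,.086,.06),'w1')"
```

```text
expected [315.1 178.5]
[317.20611552 180.13137033] [301 164  34  33 883] at z.06 [0.458  0.0832 0.06  ] tcp [0.4597 0.0862 0.2277]
```

View pics/w1.png

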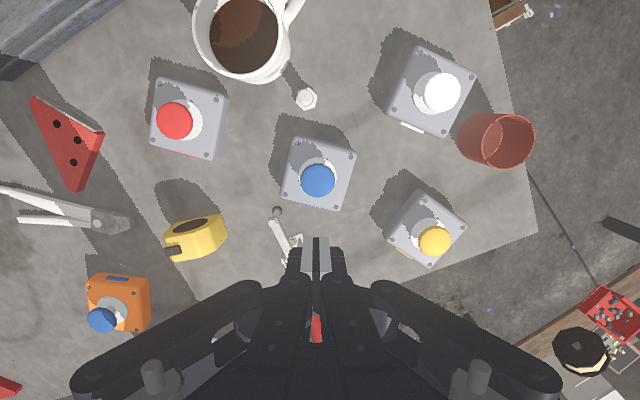

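The wrist view shows blue at (317,180), within 3 mm of the estimate, with clear space around it. I descend to just above it.

arm_command --targets '[[[-1,-0.002,-0.003,-0.06,0],[-1,0,0,-0.06,0],[-1,0,0,-0.06,0],[-1,0,0,-0.06,0],[-1,0,0,-0.02,0],[-1,0,0,-0.006,0],[-1,0,0,0,0],[-1,0,0,0,0]]]'

```text
clock: 3.35
eef_pos: [0.46, 0.0853, 0.0963]
orientation: [180.0, -0.1, 19.0]
ft_force: [-0.3, 1.1, 0.1]
width: -0.0002
finger_force: 0.0
```

arm_command --targets '[[[-1,0,0,-0.006,0],[-1,0,0,-0.006,0],[-1,0,0,-0.004,0],[-1,0,0,-0.004,0],[-1,0,0,-0.004,0],[-1,0,0,-0.004,0],[-1,0,0,0,0]]]'

```text
clock: 4.05
eef_pos: [0.4587, 0.0853, 0.0807]
orientation: [-180.0, 0.0, 19.0]
ft_force: [-0.1, 0.0, -0.0]
width: -0.0
finger_force: 0.0
```

arm_command --targets '[[[-1,0,0,-0.004,0],[-1,0,0,-0.004,0]]]'

```text
clock: 4.25
eef_pos: [0.459, 0.0853, 0.077]
orientation: [180.0, -0.0, 19.0]
ft_force: [-0.0, -0.9, -0.4]
width: 0.0002
finger_force: 0.0
```

arm_command --targets '[[[-1,0,0,-0.004,0]]]'

```text
clock: 4.35
eef_pos: [0.4589, 0.0853, 0.0749]
orientation: [180.0, -0.0, 19.0]
ft_force: [0.0, 0.5, -0.7]
width: 0.0002
finger_force: 0.0
```

```bash
python3 -c "
from h import *
print(bot.sense()['ft_force'],bot.sense()['eef_pos'])
cv2.imwrite('pics/w2.png',bot.capture('wrist')[120:330,200:440])"
```

```text
[ 0.02377023  0.45759223 -0.66117596] [0.45894002 0.0853013  0.07486824]
```

View pics/w2.png

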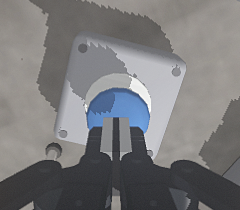

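The crop shows the closed fingertips over the blue button, their end at about full-picture (315,238), but no force yet. I check the real tip height and the button centre.

```bash
python3 -c "
from h import *
p,W,s=wristW();e=s['eef_pos']
for d in(0,.01,.015,.022,.03): print(d,np.round(proj(p,W,e-[0,0,d]),1))
im=bot.capture('wrist');u,st=blob(im,'blue',(318,225),45);print(u,st)
for z in(.045,.055,.06): print(z,[onz(p,q,z,W).round(4) for q in((st[0],u[1]),(st[0]+st[2],u[1]))], np.round(proj(p,W,(.4585,.0847,z)),1))
"
```

```text
0 [315.1 247.3]
0.01 [315.1 239.6]
0.015 [315.1 236. ]
0.022 [315.1 231.3]
0.03 [315.1 226.4]
[318.45529801 228.19922737] [ 286  208   64   46 1812]
0.045 [array([0.4514, 0.103 , 0.045 ]), array([0.465 , 0.0632, 0.045 ])] [315.8 227.1]
0.055 [array([0.4558, 0.1033, 0.055 ]), array([0.4687, 0.0658, 0.055 ])] [315.9 233.4]
0.06 [array([0.458 , 0.1035, 0.06  ]), array([0.4705, 0.0672, 0.06  ])] [315.9 236.8]
```

arm_command --targets '[[[-1,0,0,-0.004,0]]]'

```text
clock: 4.55
eef_pos: [0.4591, 0.0854, 0.0731]
orientation: [180.0, -0.0, 19.0]
ft_force: [0.9, -0.4, 0.8]
width: 0.0002
finger_force: 0.0
```

arm_command --targets '[[[-1,0,0,-0.004,0]]]'

```text
clock: 4.65
eef_pos: [0.459, 0.0853, 0.071]
orientation: [180.0, -0.0, 19.0]
ft_force: [-0.4, 0.1, -0.7]
width: -0.0003
finger_force: 0.0
```

```bash
python3 -c "
from h import *
print(bot.sense()['ft_force'],bot.sense()['eef_pos'])
im=bot.capture('wrist')[190:270,260:380];cv2.imwrite('pics/w3.png',cv2.resize(im,None,fx=5,fy=5,interpolation=2))"
```

```text
[-0.38100061  0.14517472 -0.67889471] [0.45899956 0.08532953 0.07096481]
```

View pics/w3.png

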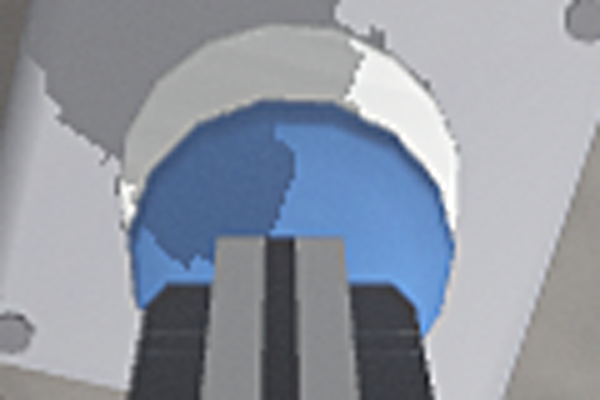

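The crop shows the closed fingertips (end edge near full-picture row 237) in front of the blue button cap, with no contact force. So the tip is higher than nose_length suggests, and I creep on while watching the force.

arm_command --targets '[[[-1,0,0,-0.004,0]]]'

```text
clock: 4.8
eef_pos: [0.459, 0.0854, 0.069]
orientation: [180.0, -0.0, 19.0]
ft_force: [0.9, 0.0, 0.0]
width: -0.0001
finger_force: 0.0
```

arm_command --targets '[[[-1,0,0,-0.004,0]]]'

```text
clock: 4.9
eef_pos: [0.459, 0.0853, 0.0669]
orientation: [180.0, -0.0, 19.0]
ft_force: [-0.1, 0.4, -0.7]
width: 0.0002
finger_force: 0.0
```

```bash
python3 -c "
from h import *
s=bot.sense();print(s['ft_force'],s['eef_pos'],s['joint_torque'].round(2))
P={n:bot.camera_params(n) for n in('top','scene')}
I=bot.capture('scene');cv2.imwrite('pics/s2.png',cv2.resize(I[120:240,220:400],None,fx=4,fy=4,interpolation=2))"
```

```text
[-0.13124289  0.4069418  -0.6948496 ] [0.45895805 0.08532714 0.06690786] [ 9.000e-02 -3.677e+01 -2.960e+00 -1.539e+01 -2.000e-02  4.000e-02
  2.000e-02]
```

View pics/s2.png

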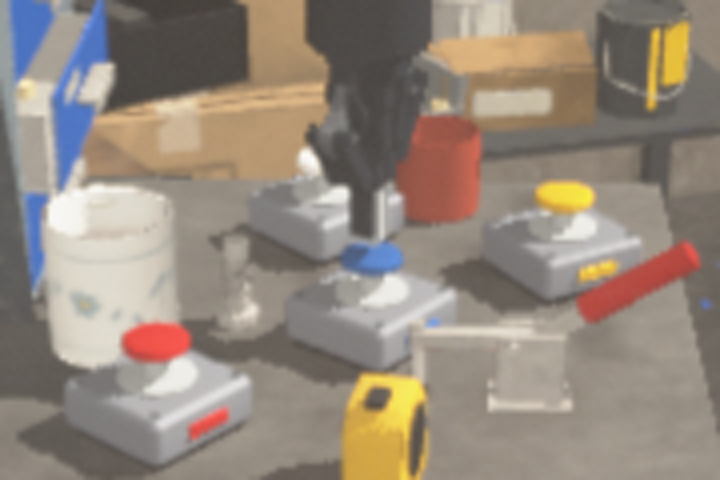

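The scene crop shows the closed tips just at or above the blue button at about (372,240), with the button still up. I creep on.

arm_command --targets '[[[-1,0,0,-0.004,0]]]'

```text
clock: 5.05
eef_pos: [0.459, 0.0853, 0.065]
orientation: [180.0, -0.0, 19.0]
ft_force: [-0.1, 0.2, 0.1]
width: 0.0001
finger_force: 0.0
```

arm_command --targets '[[[-1,0,0,-0.004,0]]]'

```text
clock: 5.15
eef_pos: [0.459, 0.0853, 0.0629]
orientation: [180.0, -0.0, 19.0]
ft_force: [0.3, 0.5, -0.2]
width: 0.0001
finger_force: 0.0
```

arm_command --targets '[[[-1,0,0,-0.004,0]]]'

```text
clock: 5.25
eef_pos: [0.4589, 0.0853, 0.0609]
orientation: [180.0, -0.0, 19.0]
ft_force: [0.0, 0.9, 0.3]
width: -0.0
finger_force: 0.0
```

```bash
python3 -c "
from h import *
e=bot.sense()['eef_pos']
I=bot.capture('scene');p=bot.camera_params('scene');pt=bot.camera_params('top')
print('button scene',np.round(proj(p,p['world_to_cam'],(.459,.086,.063)),1))
for d in(0,.022,.04): print(d,np.round(proj(p,p['world_to_cam'],e-[0,0,d]),1),np.round(proj(pt,pt['world_to_cam'],e-[0,0,d]),1))
c=I[150:210,280:350];A=cv2.resize(c,(560,480),interpolation=2)
w=bot.capture('wrist');cv2.imwrite('pics/w4.png',w)
cv2.imwrite('pics/s3.png',A)"
```

```text
button scene [311.5 182.4]
0 [311.7 183.1] [346.8 179.1]
0.022 [311.7 191.1] [346.4 180.2]
0.04 [311.7 197.5] [346.  181.1]
```

View pics/s3.png

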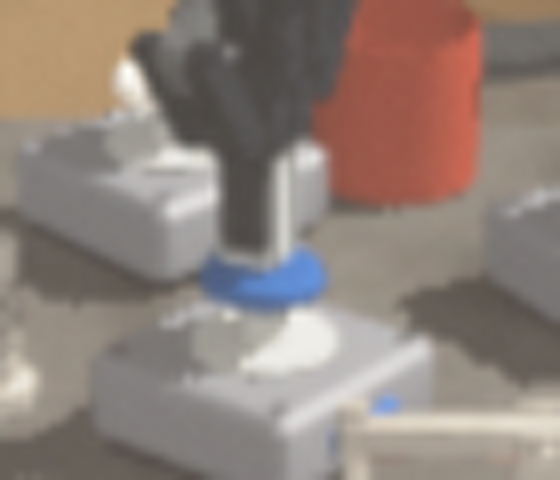

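View pics/w4.png

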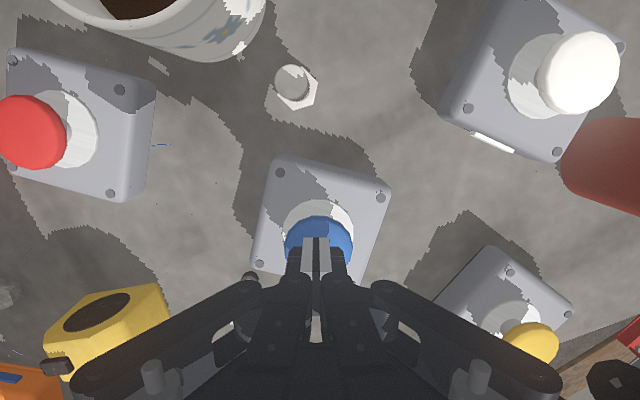

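The scene crop shows the tip (about full-picture (312,183)) resting at the cap's top, with the white collar still visible, so the button is up. The wrist view shows the tips at (316,238) on the blue cap. The tip is practically at the TCP height, so contact is imminent.

arm_command --targets '[[[-1,0,0,-0.004,0]]]'

```text
clock: 5.45
eef_pos: [0.4591, 0.0854, 0.0591]
orientation: [180.0, -0.0, 19.0]
ft_force: [-0.7, -0.7, 3.2]
width: 0.0003
finger_force: 1.6
```

arm_command --targets '[[[-1,0,0,-0.004,0]]]'

```text
clock: 5.55
eef_pos: [0.4591, 0.0854, 0.0572]
orientation: [180.0, -0.0, 19.0]
ft_force: [0.1, 0.1, 2.9]
width: -0.0
finger_force: 1.8
```

arm_command --targets '[[[-1,0,0,-0.004,0]]]'

```text
clock: 5.65
eef_pos: [0.4591, 0.0854, 0.0552]
orientation: [180.0, -0.0, 19.0]
ft_force: [0.0, -0.7, 4.4]
width: -0.0
finger_force: 2.0
```

Contact at TCP z about 0.060, with 3 N as specified. I press about 9 mm further.

arm_command --targets '[[[-1,0,0,-0.004,0],[-1,0,0,-0.004,0],[-1,0,0,-0.004,0]]]'

```text
clock: 5.95
eef_pos: [0.4591, 0.0854, 0.049]
orientation: [180.0, -0.0, 19.0]
ft_force: [-0.2, -0.4, 5.0]
width: -0.0001
finger_force: 2.5
```

arm_command --targets '[[[-1,0,0,-0.004,0],[-1,0,0,-0.002,0],[-1,0,0,0,0],[-1,0,0,0,0]]]'

```text
clock: 6.35
eef_pos: [0.4591, 0.0854, 0.0459]
orientation: [-180.0, -0.0, 19.0]
ft_force: [0.6, -0.4, 1.7]
width: -0.0001
finger_force: 0.7
```

arm_command --targets '[[[-1,0,0,0.02,0],[-1,0,0,0.04,0],[-1,0,0,0.05,0],[-1,0,0,0.05,0],[-1,-0.011,-0.064,0.02,0],[-1,-0.011,-0.064,0,0],[-1,-0.011,-0.064,0,0],[-1,-0.011,-0.064,0,0],[-1,-0.011,-0.06,0,0],[-1,0,0,0,0]]]'

```text
clock: 7.35
eef_pos: [0.43, -0.0768, 0.1361]
orientation: [179.9, 0.1, 18.6]
ft_force: [0.7, 0.8, 0.4]
width: 0.0001
finger_force: 0.0
```

```bash
python3 -c "
from h import *
look('yellow',(.431,-.072,.06),'w5')"
```

```text
expected [309.9 201. ]
[311.92456897 198.75862069] [ 291  179   47   44 1392] at z.06 [ 0.4333 -0.073   0.06  ] tcp [ 0.43   -0.0768  0.1361]
```

arm_command --targets '[[[-1,0.001,0.001,-0.04,0],[-1,0,0,-0.04,0],[-1,0,0,-0.04,0],[-1,0,0,-0.016,0],[-1,0,0,0,0],[-1,0,0,0,0]]]'

```text
clock: 8.0
eef_pos: [0.4325, -0.0716, 0.0686]
orientation: [180.0, -0.0, 19.1]
ft_force: [-0.6, -0.1, 0.2]
width: 0.0003
finger_force: 0.0
```

```bash
python3 -c "
from h import *
look('yellow',(.432,-.072,.06),'w6')
p=bot.camera_params('top');u,s=blob(bot.capture('top'),'blue',(347,180),14);print(u,s)"
```

```text
expected [315.5 241.5]
[329.09652928 229.15401302] [291 214  62  45 922] at z.06 [ 0.442  -0.0769  0.06  ] tcp [ 0.4325 -0.0716  0.0686]
[346.06870229 180.06870229] [340 174  13  13 131]
```

arm_command --targets '[[[-1,0,-0.004,-0.004,0],[-1,0,0,-0.005,0],[-1,0,0,-0.004,0],[-1,0,0,-0.004,0],[-1,0,0,-0.004,0]]]'

```text
clock: 8.6
eef_pos: [0.4319, -0.0742, 0.0575]
orientation: [180.0, 0.0, 19.0]
ft_force: [-0.9, 0.5, 2.9]
width: -0.0001
finger_force: 1.8
```

arm_command --targets '[[[-1,0,0,-0.004,0],[-1,0,0,-0.004,0],[-1,0,0,-0.004,0]]]'

```text
clock: 8.9
eef_pos: [0.4319, -0.0742, 0.0515]
orientation: [180.0, 0.0, 19.0]
ft_force: [-0.9, -0.1, 4.9]
width: -0.0001
finger_force: 2.3
```

arm_command --targets '[[[-1,0,0,-0.004,0],[-1,0,0,-0.004,0],[-1,0,0,-0.004,0],[-1,0,0,0,0],[-1,0,0,0,0]]]'

```text
clock: 9.4
eef_pos: [0.4319, -0.0742, 0.0453]
orientation: [-180.0, -0.0, 19.0]
ft_force: [0.9, 0.6, -0.0]
width: 0.0001
finger_force: 0.0
```

arm_command --targets '[[[-1,0,0,0.02,0],[-1,0,0,0.04,0],[-1,0,0,0.06,0],[-1,0,0,0.06,0],[-1,0.005,0.04,0,0],[-1,0.009,0.08,0,0],[-1,0.009,0.08,0,0],[-1,0.009,0.08,0,0],[-1,0.009,0.08,0,0],[-1,0.009,0.08,0,0]]]'

```text
clock: 10.4
eef_pos: [0.457, 0.1474, 0.1363]
orientation: [180.0, -0.1, 19.0]
ft_force: [0.7, -0.9, 0.6]
width: -0.0002
finger_force: 0.0
```

arm_command --targets '[[[-1,0.009,0.08,0,0],[-1,0.009,0.08,0,0],[-1,0.009,0.05,0,0],[-1,0,0,0,0],[-1,0,0,0,0]]]'

```text
clock: 10.9
eef_pos: [0.4701, 0.2509, 0.1357]
orientation: [180.0, 0.0, 19.1]
ft_force: [-0.3, 0.5, 0.0]
width: 0.0002
finger_force: 0.0
```

```bash
python3 -c "
from h import *
look('red',(.470,.2515,.06),'w7')"
```

```text
expected [314.4 204.1]
[303.18518519 216.62962963] [295 199  28  28  54] at z.06 [0.4569 0.2566 0.06  ] tcp [0.4701 0.2509 0.1357]
```

```bash
python3 -c "
from h import *
im=cv2.imread('pics/w7.png');h=cv2.cvtColor(im,cv2.COLOR_BGR2HSV);print(h[204,300:330:6].tolist())
p,W,s=wristW()
m=((h[...,0]<9)|(h[...,0]>170))&(h[...,1]>120)&(h[...,2]>70)
n,_,st,ce=cv2.connectedComponentsWithStats(m.astype(np.uint8))
for i in range(1,n):
    if st[i,4]>300: print(st[i],ce[i],onz(p,ce[i],.06,W).round(4))"
```

```text
[[1, 145, 246], [1, 146, 247], [1, 145, 250], [1, 143, 250], [1, 142, 250]]
[ 106  158   94  116 4508] [150.99755989 214.141748  ] [0.4182 0.375  0.06  ]
[ 295  182   47   46 1666] [317.45438175 204.3457383 ] [0.4708 0.2479 0.06  ]
[   0  232   52   60 2387] [ 23.228739   260.41097612] [0.3342 0.4813 0.06  ]
```

Red is at (0.470, 0.250), so the tip is centred on it. I descend and press.

arm_command --targets '[[[-1,0,-0.002,-0.04,0],[-1,0,0,-0.04,0],[-1,0,0,-0.04,0],[-1,0,0,-0.016,0],[-1,0,0,0,0],[-1,0,0,-0.006,0],[-1,0,0,-0.004,0],[-1,0,0,-0.004,0],[-1,0,0,-0.004,0]]]'

```text
clock: 11.85
eef_pos: [0.4707, 0.25, 0.0589]
orientation: [180.0, -0.1, 19.0]
ft_force: [1.6, -0.5, 1.9]
width: 0.0003
finger_force: 1.6
```

arm_command --targets '[[[-1,0,0,-0.004,0],[-1,0,0,-0.004,0],[-1,0,0,-0.004,0]]]'

```text
clock: 12.15
eef_pos: [0.4707, 0.25, 0.0528]
orientation: [180.0, -0.0, 19.0]
ft_force: [0.4, 0.3, 4.1]
width: 0.0001
finger_force: 2.2
```

arm_command --targets '[[[-1,0,0,-0.004,0],[-1,0,0,-0.004,0],[-1,0,0,-0.002,0],[-1,0,0,0,0],[-1,0,0,0,0]]]'

```text
clock: 12.65
eef_pos: [0.4707, 0.25, 0.0474]
orientation: [-180.0, -0.0, 19.0]
ft_force: [0.3, -0.4, 2.2]
width: 0.0002
finger_force: 1.0
```

Depth is about 13 mm. I retract and check.

arm_command --targets '[[[-1,0,0,-0.002,0],[-1,0,0,0,0],[-1,0,0,0.02,0],[-1,0,0,0.05,0],[-1,0,0,0.08,0],[-1,0,0,0.08,0],[-1,0,0,0.08,0],[-1,0,0,0.06,0],[-1,0,0,0,0],[-1,0,0,0,0]]]'

```text
clock: 13.65
eef_pos: [0.4699, 0.2496, 0.2318]
orientation: [180.0, -0.0, 19.0]
ft_force: [-0.2, -0.0, -0.5]
width: -0.0004
finger_force: 0.0
```

```bash
python3 -c "
from h import *
print(bot.sense()['eef_pos'])
I=bot.capture('scene');cv2.imwrite('pics/s9.png',cv2.resize(I[120:240,220:400],None,fx=4,fy=4,interpolation=2))"
```

```text
[0.46992971 0.24956591 0.2318181 ]
```

View pics/s9.png

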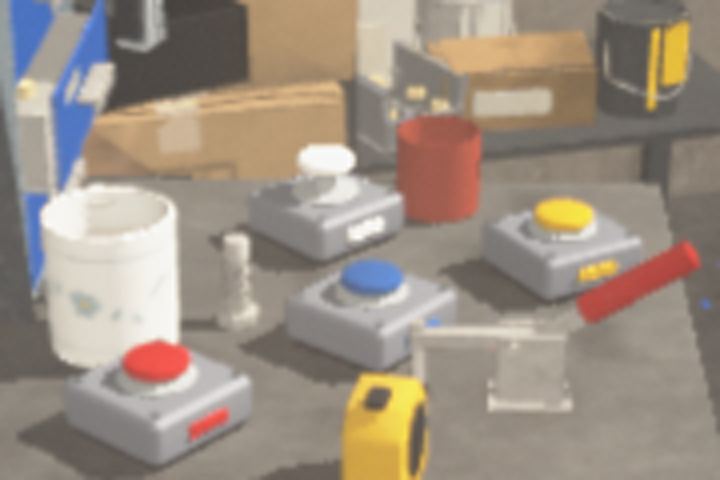

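The picture shows the red (157,362), blue (372,278) and yellow (564,214) caps down close to their housings. The white cap (325,160) is up, and nothing has shifted.

```bash
python3 -c "
from plant import bot
print(bot.hand_in())"
```

```text
the job is handed in; nothing more can be done
None
```

I pressed the blue, yellow and red buttons in that order, each about 13–15 mm down at no more than 5 N in the readings; white was left up, nothing visibly shifted, and the job is handed in (no verdict was returned).

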